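# Raise the grinding hood's window to the green marker

## Robot

A 6-joint arm with a two-finger parallel gripper is mounted at the origin on the work surface. World frame = base frame: x ahead of the robot, y to its left, z up, the work surface at z = 0. Lengths are in m, angles in degrees, forces in N, time in s.
With the tool pointing down it reaches from about 0.3 to 0.75 m from the base axis. Payload 8.5 kg.
Tool frame: the origin (TCP) lies at the very end of the fingers, on their centre line; the grasp point (between the pads) lies 19 mm behind it (env.grip_depth is the z of the grasp point in the tool frame, in m); z points along the fingers, y is the direction in which the jaws open and shut (so a half turn about z gives the same grasp; the last joint's range is limited). The gripper opens to 85 mm and grips with 20 to 120 N. Pads are 22 mm wide; open, the fingers measure 114 mm over their backs; the gripper's body (76 mm by 85 mm) begins 54 mm behind the grasp point. The pads swing forward as they close: fully open they stand 13 mm farther back than shut.
Start: joints at [-76.278, 21.807, 74.336, -0, 83.858, -12.336], TCP at [0.242, -0.494, 0.231] pointing down, gripper open.
Joint ranges: [-178.18, 178.18], [-50.72, 133.34], [12.68, 142.11], [-81.47, 261.47], [9.98, 163.14], [-165.26, 165.26]. Speed limits (degrees/s): [136.94, 136.94, 180, 180, 180, 180].

## Interface

Orientations are given as a 3x3 rotation matrix whose columns are the frame's x, y, z axes.
In Python, from rig import env gives the robot as it stands.
- The arm moves only by the tool apply_moves, never from a script. Its argument "plan" is a list of rows, each an object of numbers: "tx", "ty", "tz": the shift along the world's x, y, z in mm; "rx", "ry", "rz": the turn, a rotation vector about the world's x, y, z in rad; "jaw": the opening, from -1 (shut) to 1 (fully open). A call has 1 to 12 rows; each row is the pose to reach, as a shift and turn from the pose measured when the call began; what a row does not reach only later rows make up. A row lasts 1/10 s, in which the tool goes at most 50 mm and 8.59 degrees, less where a joint would pass 70% of its speed; a pose out of reach is approached as far as the arm can. A call with a gripper value outside its range is refused whole. The fingers move at their own pace and stop on an object; "grip_force" is the grip in N (left out, the last holds). Time passes only in rows, so rows that repeat a pose let the fingers close. It gives the time, the measured TCP pose, the force and the opening at its end, in the units of the state.
- env.observe(): the state, without advancing time (a new reading comes with each control period).
- env.get_image(name): name is "scene" or "top" or "wrist"; returns a dict with "image" (400x640x3 uint8, red, green, blue), "intrinsics" (3x3 intrinsics, pixels), "world_from_camera" (4x4, takes a point from camera to world coordinates). Camera axes: x right, y up, looking along -z (the intrinsics and any distortion apply to the point x, -y, -z); pixel columns grow to the right and rows downward; lengths in m; the calibration is good to about 2 mm. A picture is of the moment at which its call begins. There is no depth.
- env.close_job(): hands the job in, once; it reports no verdict.
The state is a dict: "time_s": time; "q": joint angles; "qvel": joint speeds; "joint_efforts": joint torques, N m; "position": TCP position; "tool_rot": TCP orientation; "ft_force": force on the tool from outside, world axes, zero at the start; "wrist_torque": the same for the moment, N m; "grip_width": finger opening in m.
Only numpy, scipy, OpenCV 4.12 (cv2) and the standard library are available. Lean on these libraries where they do the work, as an engineer would, in place of code of your own. Each camera call takes 0.05 s, during which the arm holds its last target.

## Task

Push the clear sliding window of the grinding hood up its slope, with your fingertips beneath its yellow lip, until the tip of its red pointer stands within the green marker on the scale, then move clear. The counterweight keeps the window where you leave it. Push gently, do not grip the window or shift the green marker, and leave the gear, the red tin and the steel block where they are.

Things in the scene. Friction and masses are not known exactly. Their poses are not given: they have to be found in the camera images.
- hood: Grey grinding hood, fixed, 360 mm deep x 340 wide x 299 high. Origin: centre of its underside; x from front to back, y along its width, z up. Front wall at x = -180 mm, 100 high; from its top edge a flat face slopes up and back at 40 degrees from level for 310 mm, then a level top with a round collar 30 high. The window slides on the slope. A counterweight channel stands 22 out of side y = -170.
- window (a joint): How far the window has slid up the slope, in m: 0 shut, 0.15 at its upper stop. Counterweighted: sliding friction of about 2.5 N resists it both ways, it stays where it is left and coasts only a few mm.
- marker (a joint): Where the green marker clip stands on its scale, in m up the slope. Set so that the pointer is level with the middle of the marker when joint window equals joint marker. The clip is stiff and must not be moved.
- lip_under (a point): Middle of the underside of the yellow lip on the window's lower edge, the face to push. The lip is a bar 220 mm wide that stands square out of the sloping face, from 10 to 44 mm above it; this point is 27 mm above it. Axes: x up the slope (the way to push), y along the lip, z out of the sloping face. The space beneath (-x) is free. The lip's other side is bevelled into the window frame.
- pointer (a point): Tip of the red pointer, a bar 6 mm wide that reaches out from the window's side to the scale at the hood's y = -152. Moves with the window; axes as lip_under.
- band (a point): Centre of the top of the green marker clip on the white scale; the green is 20 mm long up the slope. Axes: x up the slope, z square out of the sloping face.
- gear_mid (a point): Centre of a loose dark steel gear lying flat on the bench in front of the hood, 77 mm across, 18 mm thick with a hub to 27 mm. Leave alone.
- tin_mid (a point): Centre of a loose red tin standing on the bench in front of the hood, 54 mm across, 85 mm high. Leave alone.
- blank_mid (a point): Centre of a loose steel block lying on the bench, 55 x 30 x 25 mm. Leave alone.

How it is judged (in metres and radians):
On the way:
1. the fingers push the window up by its lip (contact force between the fingers and window_c0 above 0.3 N and velocity of joint window above 0.003 m/s and distance of pointer from where it was at the start of the episode above 0.01 m), for 0.1 s.
At the end, for the whole second after the job is handed in: The window is at rest with the tip of its pointer within the 20 mm green marker (within 10 mm of its middle along the slope), the marker is where it was (5 mm), and the gear, tin and block have not moved (20 mm) (x of pointer in the frame of band between -0.01 and 0.01 m and velocity of joint window between -0.003 and 0.003 m/s and distance of band from where it was at the start of the episode below 0.005 m and distance of each of gear_mid, tin_mid, blank_mid from where it was at the start of the episode below 0.02 m); the robot touches nothing.
It fails at once if the gear, tin or block is shifted by more than 20 mm or lifted (distance of any of gear_mid, tin_mid, blank_mid from where it was at the start of the episode above 0.02 m).
It fails at once if the green marker is shifted by more than 5 mm (distance of band from where it was at the start of the episode above 0.005 m).
It fails at once if the window is gripped or forced (more than 30 N between fingers and window) (contact force between the fingers and window above 30 N).
It also fails if it takes over 38 s, if anything falls off the work surface, if the arm or the gripper's body presses on something with over 40 N, if the wrist force passes 120 N, or if a joint passes its speed limit or range.

## Working session

There is one attempt and no reset: what is moved stays moved. The work goes in short steps, Python scripts to look and compute and a tool call to move; the robot and the scene stay as the last step left them, time stands still between calls to the robot, and variables do not carry over. Pictures are saved under pics/ and viewed, and the job is handed in when it is done.

Besides the shell and the picture viewer there is one more tool, called after "Request:" by a JSON object that holds its "method" and its "body". apply_moves: Moves the arm, as the interface text tells. Its arguments: {"type":"object","properties":{"plan":{"type":"array","items":{"type":"object","properties":{"tx":{"type":"number"},"ty":{"type":"number"},"tz":{"type":"number"},"rx":{"type":"number"},"ry":{"type":"number"},"rz":{"type":"number"},"jaw":{"type":"number"}}}},"grip_force":{"type":"number"}},"required":["plan"]}

```bash
mkdir -p pics; ls; python3 - <<'E'
from rig import env
import cv2
for n in ["scene","top","wrist"]:
    d=env.get_image(n); cv2.imwrite(f"pics/{n}0.png",d["image"][:,:,::-1])
    print(n,d["intrinsics"],d["world_from_camera"].round(3))
o=env.observe();print(o)
E
```

```text
pics
scene [[373.04927556   0.         324.31292042]
 [  0.         373.04927556 199.96499995]
 [  0.           0.           1.        ]] [[-0.146 -0.519  0.842  1.188]
 [ 0.989 -0.062  0.133 -0.036]
 [-0.017  0.853  0.522  0.513]
 [ 0.     0.     0.     1.   ]]
top [[517.13045366   0.         323.84955085]
 [  0.         517.13045366 203.08413206]
 [  0.           0.           1.        ]] [[ 0.013  0.997 -0.071  0.509]
 [-1.     0.013 -0.011 -0.129]
 [-0.01   0.071  0.997  1.017]
 [ 0.     0.     0.     1.   ]]
wrist [[340.26186607   0.         319.81964557]
 [  0.         340.26186607 194.38321795]
 [  0.           0.           1.        ]] [[ 0.439  0.863  0.25   0.305]
 [-0.898  0.422  0.12  -0.463]
 [-0.002 -0.277  0.961  0.374]
 [ 0.     0.     0.     1.   ]]
{'time_s': 0.15, 'q': array([-7.62782787e+01,  2.18328036e+01,  7.43711829e+01,  1.91694003e-03,
        8.38589432e+01, -1.23349588e+01]), 'qvel': array([ 0.05871759, -0.13797608, -0.20250988, -0.04053478, -0.03705027,
       -0.02036279]), 'joint_efforts': array([ 2.54522667e-03, -4.48624134e+01, -2.31344050e+01, -1.69198129e-04,
        3.76300042e-03, -1.86098070e-07]), 'position': array([ 0.24155334, -0.49387638,  0.2308684 ]), 'tool_rot': array([[ 8.98361557e-01,  4.39256715e-01, -2.28215387e-04],
       [ 4.39256693e-01, -8.98360953e-01,  1.07487328e-03],
       [ 2.67125512e-04, -1.06586997e-03, -9.99999396e-01]]), 'ft_force': array([ 0.75884777,  0.11748514, -0.1649647 ]), 'wrist_torque': array([ 0.02705794,  0.01092082, -0.02582159]), 'grip_width': 0.0855620919072429}
```

View pics/scene0.png

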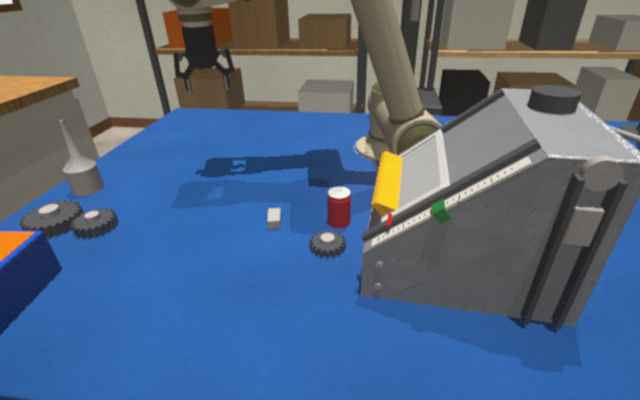

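View pics/top0.png

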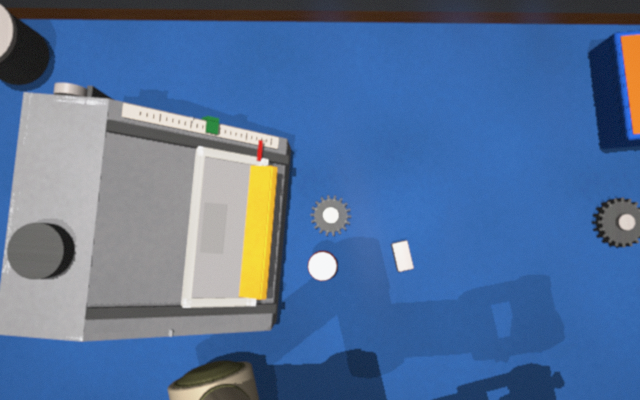

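View pics/wrist0.png

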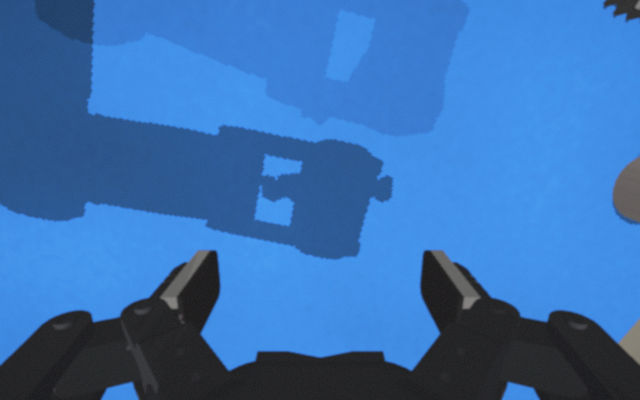

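```bash
python3 - <<'E'
import cv2
a=cv2.imread("pics/top0.png")[70:350,80:310]; cv2.imwrite("pics/topz.png",cv2.resize(a,None,fx=2.1,fy=2.1,interpolation=cv2.INTER_CUBIC))
a=cv2.imread("pics/scene0.png")[140:310,340:480]; cv2.imwrite("pics/scz.png",cv2.resize(a,None,fx=3.5,fy=3.5,interpolation=cv2.INTER_CUBIC))
E
```

```text
(no output)
```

View pics/topz.png

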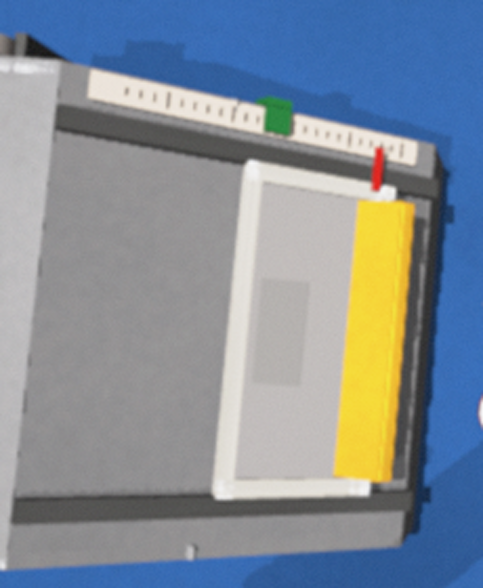

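View pics/scz.png

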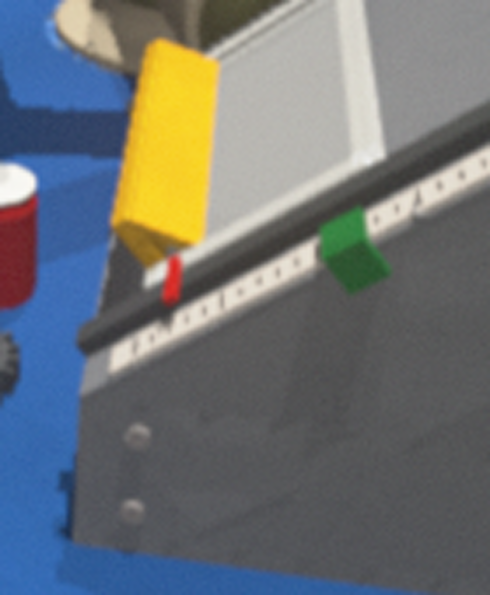

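```bash
cat > h.py <<'E'
from rig import env
import numpy as np, cv2, pickle
def ray(c,uv):
    K,T=c; d=np.array([(uv[0]-K[0,2])/K[0,0],-(uv[1]-K[1,2])/K[1,1],-1.]); d=T[:3,:3]@d
    return T[:3,3],d/np.linalg.norm(d)
def tri(rs):
    A=0;b=0
    for o,d in rs:
        P=np.eye(3)-np.outer(d,d);A=A+P;b=b+P@o
    x=np.linalg.solve(A,b); return x,[np.linalg.norm((np.eye(3)-np.outer(d,d))@(x-o)) for o,d in rs]
def onz(r,z):
    o,d=r; return o+d*(z-o[2])/d[2]
E
python3 - <<'E'
from h import *
C={}
for n in ["scene","top"]:
    d=env.get_image(n); C[n]=(d["intrinsics"],d["world_from_camera"])
pickle.dump(C,open("C.pkl","wb"))
np.set_printoptions(precision=4,suppress=True)
zt=lambda u,v:(u/2.1+80,v/2.1+70); zs=lambda u,v:(u/3.5+340,v/3.5+140)
for n,a,b in [("red",(379,148),(172,302)),("green",(278,117),(345,232)),("lipnear",(413,203),(115,222)),("lipfar",(392,481),(158,42)),("corner",(437,147),(80,390)),
 ]:
    print(n,*tri([ray(C["top"],zt(*a)),ray(C["scene"],zs(*b))]))
S=lambda u,v,z:print(onz(ray(C["scene"],zs(u,v)),z))
T=lambda u,v,z:print(onz(ray(C["top"],(u,v)),z))
S(72,543,0)
print("gear,tin,block");T(331,215,.027);T(322,266,.085);T(402,256,.025)
print("front edge");T(287,140,.1);T(273,330,.1)
print("back edge top"); T(108,101,.299); T(85,325,.299)
E
```

```text
red [ 0.6749 -0.0103  0.1517] [np.float64(0.00033128172067409793), np.float64(0.0003312817206740979)]
green [0.6878 0.0601 0.2044] [np.float64(0.0005642221265432244), np.float64(0.0005642221265432158)]
lipnear [ 0.6285 -0.0398  0.1653] [np.float64(0.0006425476894593698), np.float64(0.0006425476894593206)]
lipfar [ 0.4106 -0.0242  0.1664] [np.float64(0.004321531240590359), np.float64(0.004321531240590365)]
corner [ 0.6856 -0.0522  0.1028] [np.float64(0.0012629416030123046), np.float64(0.0012629416030123242)]
[ 0.6867 -0.0512  0.    ]
gear,tin,block
[ 0.556  -0.1321  0.027 ]
[ 0.4615 -0.1169  0.085 ]
[ 0.4795 -0.2684  0.025 ]
front edge
[ 0.6862 -0.0512  0.1   ]
[ 0.3498 -0.0329  0.1   ]
back edge top
[0.7007 0.187  0.299 ]
[0.3871 0.2053 0.299 ]
```

```bash
cat >> h.py <<'E'
from scipy.spatial.transform import Rotation as R
hx=np.array([.06,.9982,0]);hy=np.array([.9982,-.06,0]);c,s_=np.cos(np.radians(40)),np.sin(np.radians(40))
up=hx*c+np.array([0,0,s_]); nn=-hx*s_+np.array([0,0,c])
O=np.array([.5163,-.041,.1])
P=lambda s,p:O+up*s+nn*p
Rt=np.array([np.cross(hy,-nn),hy,-nn]).T
np.set_printoptions(precision=4,suppress=True)
E
python3 - <<'E'
from h import *
o=env.observe();p=o["position"];r=o["tool_rot"]
print(R.from_matrix(Rt@r.T).as_rotvec(), o["time_s"])
for s,q in [(0,.09),(0,.02),(.03,.02)]: print(s,q,P(s,q),(P(s,q)-p)*1000)
E
```

```text
[ 0.6073 -0.4057  1.0109] 0.25
0 0.09 [ 0.5128 -0.0987  0.1689] [271.2741 395.2034 -62.0861]
0 0.02 [ 0.5155 -0.0538  0.1153] [ 273.9738  440.1176 -115.7092]
0.03 0.02 [ 0.5169 -0.0309  0.1346] [275.3527 463.0575 -96.4256]
```

Request:
{"method": "apply_moves", "body": {"plan": [{"tx": 22,"ty": 25,"tz": 15,"rx": 0.05,"ry": -0.034,"rz": 0.084,"jaw": -1},{"tx": 45,"ty": 49,"tz": 30,"rx": 0.1,"ry": -0.068,"rz": 0.168,"jaw": -1},{"tx": 67,"ty": 74,"tz": 45,"rx": 0.15,"ry": -0.1,"rz": 0.253,"jaw": -1},{"tx": 89,"ty": 98,"tz": 60,"rx": 0.2,"ry": -0.135,"rz": 0.337,"jaw": -1},{"tx": 112,"ty": 122,"tz": 70,"rx": 0.253,"ry": -0.169,"rz": 0.421,"jaw": -1},{"tx": 134,"ty": 147,"tz": 70,"rx": 0.304,"ry": -0.203,"rz": 0.505,"jaw": -1},{"tx": 156,"ty": 171,"tz": 70,"rx": 0.354,"ry": -0.237,"rz": 0.59,"jaw": -1},{"tx": 179,"ty": 196,"tz": 70,"rx": 0.405,"ry": -0.27,"rz": 0.674,"jaw": -1},{"tx": 201,"ty": 220,"tz": 70,"rx": 0.455,"ry": -0.304,"rz": 0.758,"jaw": -1},{"tx": 223,"ty": 245,"tz": 70,"rx": 0.506,"ry": -0.338,"rz": 0.842,"jaw": -1},{"tx": 246,"ty": 270,"tz": 70,"rx": 0.557,"ry": -0.372,"rz": 0.927,"jaw": -1},{"tx": 268,"ty": 294,"tz": 70,"rx": 0.607,"ry": -0.406,"rz": 1.011,"jaw": -1}]}}

```text
time_s: 1.45
position: [0.5103, -0.1989, 0.301]
tool_rot: [[0.042, 0.998, 0.038], [0.764, -0.057, 0.643], [0.644, 0.002, -0.765]]
ft_force: [0.1, 0.2, -0.3]
grip_width: 0.0002
```

Request:
{"method": "apply_moves", "body": {"plan": [{"tx": 1,"ty": 25,"tz": -33},{"tx": 1,"ty": 50,"tz": -66},{"tx": 2,"ty": 75,"tz": -99},{"tx": 3,"ty": 100,"tz": -132},{"tx": 3,"ty": 112,"tz": -147},{"tx": 4,"ty": 124,"tz": -160},{"tx": 4,"ty": 124,"tz": -160}]}}

```text
validation failed for argument at $.pl...
```

```bash
python3 - <<'E'
from h import *
o=env.observe();d=o["position"]-O;print(o["position"],d@up,d@nn,o["ft_force"],o["q"])
for n,(a,b,w,h) in {"scene":(320,100,160,200),"top":(180,80,200,260),"wrist":(0,0,640,400)}.items():
    i=env.get_image(n)["image"][:,:,::-1][b:b+h,a:a+w]
    f=1 if n=="wrist" else (3 if n=="scene" else 2.3)
    cv2.imwrite(f"pics/{n}1.png",cv2.resize(i,None,fx=f,fy=f,interpolation=cv2.INTER_CUBIC))
E
```

```text
[ 0.5103 -0.1989  0.301 ] 0.0081659462677274 0.25552723297097485 [ 0.0609  0.1881 -0.3059] [-47.0003  28.6387  61.4575  31.3504 116.3247 -36.2948]
```

View pics/scene1.png

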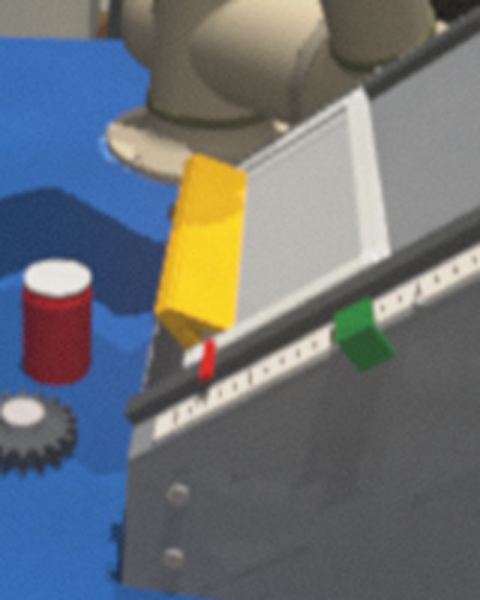

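View pics/wrist1.png

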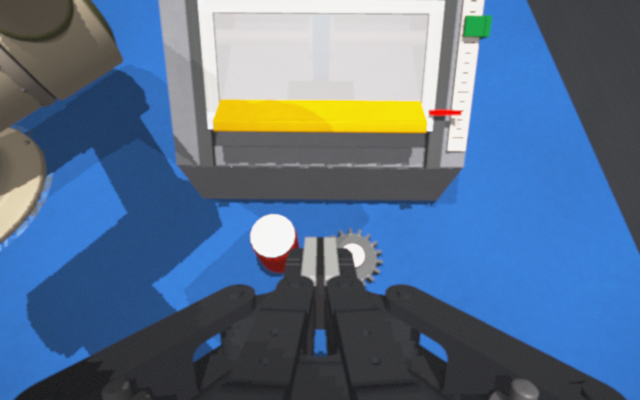

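View pics/top1.png

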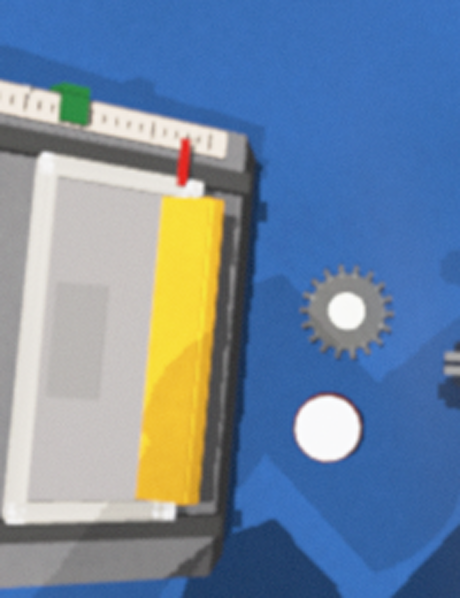

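Request:
{"method": "apply_moves", "body": {"plan": [{"tx": 1,"ty": 25,"tz": -33,"rx": 0,"ry": 0,"rz": 0,"jaw": -1},{"tx": 1,"ty": 50,"tz": -66,"rx": 0,"ry": 0,"rz": 0,"jaw": -1},{"tx": 2,"ty": 75,"tz": -99,"rx": 0,"ry": 0,"rz": 0,"jaw": -1},{"tx": 3,"ty": 95,"tz": -129,"rx": 0,"ry": 0,"rz": 0,"jaw": -1},{"tx": 3,"ty": 108,"tz": -145,"rx": 0,"ry": 0,"rz": 0,"jaw": -1},{"tx": 4,"ty": 120,"tz": -160,"rx": 0,"ry": 0,"rz": 0,"jaw": -1},{"tx": 4,"ty": 120,"tz": -160,"rx": 0,"ry": 0,"rz": 0,"jaw": -1}]}}

```text
time_s: 2.3
position: [0.5131, -0.0786, 0.1393]
tool_rot: [[0.047, 0.998, 0.035], [0.764, -0.058, 0.643], [0.644, -0.004, -0.765]]
ft_force: [-0.4, -0.3, -0.2]
grip_width: -0.0
```

```bash
cat >> h.py <<'E'
def onpl(r,p):
    o,d=r; t=(p-(o-O)@nn)/(d@nn); x=o+t*d; return (x-O)@up,(x-O)@hy
def meas(tag,names=("wrist","scene","top")):
    for n in names:
        d=env.get_image(n);im=d["image"].astype(int);C=(d["intrinsics"],d["world_from_camera"])
        r,g,b=im[...,0],im[...,1],im[...,2]
        V,U=np.mgrid[:400,:640]; M=np.ones_like(r,bool)
        if n=="scene": M=(U>370)&(V<235)
        if n=="top": M=(U<300)&(V<180)
        if n=="wrist": M=(U>400)&(V<190)
        for nm,m,p in [("red",(r>150)&(g<70)&(b<70),.014),("green",(g>1.6*r)&(g>1.3*b)&(g>70),.009)]:
            y,x=np.nonzero(m&M)
            if len(x)<5: print(n,nm,"none");continue
            pts=np.array([onpl(ray(C,(a,bb)),p) for a,bb in zip(x,y)])
            print(n,nm,len(x),"px",x.mean().round(1),y.mean().round(1),"s mean",pts[:,0].mean(),"range",np.percentile(pts[:,0],[3,97]),"y range",pts[:,1].min(),pts[:,1].max())
        y,x=np.nonzero((r>170)&(g>120)&(b<80)) 
        if n=="wrist" and len(x): 
            pts=np.array([onpl(ray(C,(a,bb)),.044) for a,bb in zip(x,y)]);print("lip s lo",np.percentile(pts[:,0],[1,99]),"y",np.percentile(pts[:,1],[1,50,99]))
        cv2.imwrite(f"pics/{n}_{tag}.png",d["image"][:,:,::-1])
    o=env.observe();d=o["position"]-O;print("tcp s",d@up,"p",d@nn,o["ft_force"],o["time_s"],o["q"])
E
python3 -c "
from h import *
meas('a')"
```

```text
wrist red 684 px 592.0 103.1 s mean 0.06322484641390193 range [0.0603 0.0658] y range 0.12283463331014373 0.15806845880077408
wrist green none
lip s lo [0.0453 0.0735] y [-0.1011  0.0037  0.1071]
scene red 38 px 389.0 220.4 s mean 0.0629744058919943 range [0.0589 0.0672] y range 0.11717749204026293 0.15293925019170435
scene green 278 px 440.1 211.4 s mean 0.15471932675392247 range [0.1424 0.1672] y range 0.15014533965816987 0.21140935840787767
top red 68 px 259.4 150.9 s mean 0.0640532595890854 range [0.0602 0.0687] y range 0.12443217844291538 0.15541727233899086
top green 191 px 211.7 124.3 s mean 0.1532537166813382 range [0.1431 0.1656] y range 0.15397294663963065 0.17897416441002753
tcp s -0.0037767925498975387 p 0.05678514331531378 [-0.4892 -0.8374  0.4521] 2.45 [-38.0336  31.5616  85.0666  31.9173  88.9977 -42.6512]
```

View pics/wrist_a.png

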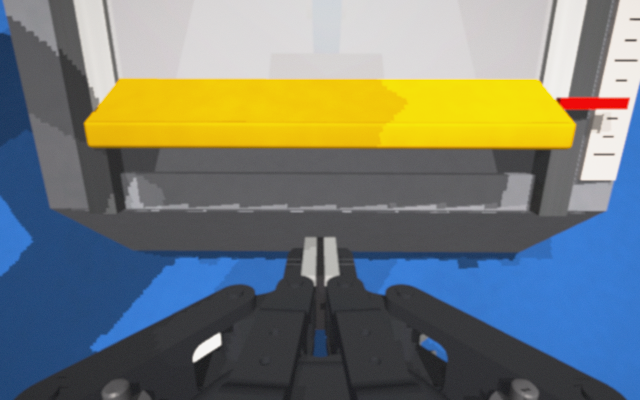

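View pics/scene_a.png

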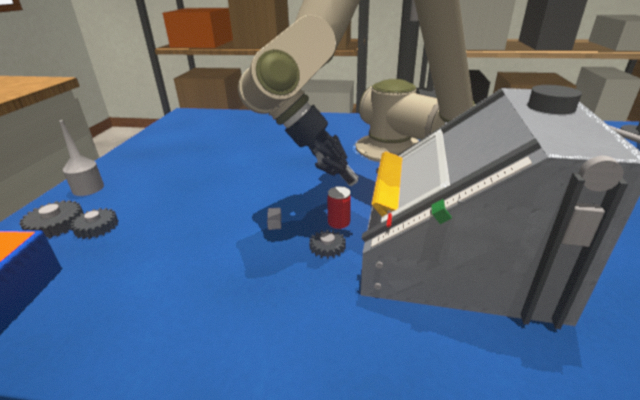

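Request:
{"method": "apply_moves", "body": {"plan": [{"tx": 0,"ty": 8,"tz": -9,"rx": 0,"ry": 0,"rz": 0,"jaw": -1},{"tx": 1,"ty": 15,"tz": -18,"rx": 0,"ry": 0,"rz": 0,"jaw": -1},{"tx": 1,"ty": 22,"tz": -27,"rx": 0,"ry": 0,"rz": 0,"jaw": -1},{"tx": 1,"ty": 22,"tz": -27,"rx": 0,"ry": 0,"rz": 0,"jaw": -1},{"tx": 2,"ty": 30,"tz": -20,"rx": 0,"ry": 0,"rz": 0,"jaw": -1},{"tx": 2,"ty": 37,"tz": -14,"rx": 0,"ry": 0,"rz": 0,"jaw": -1},{"tx": 3,"ty": 44,"tz": -8,"rx": 0,"ry": 0,"rz": 0,"jaw": -1},{"tx": 3,"ty": 44,"tz": -8,"rx": 0,"ry": 0,"rz": 0,"jaw": -1}]}}

```text
time_s: 3.25
position: [0.5176, -0.0355, 0.1343]
tool_rot: [[0.043, 0.998, 0.039], [0.766, -0.058, 0.64], [0.642, 0.002, -0.767]]
ft_force: [-0.3, -0.4, 0.3]
grip_width: -0.0003
```

```bash
python3 -c "
from h import *
meas('b')"
```

```text
wrist red 682 px 614.3 173.6 s mean 0.06318364472911203 range [0.0602 0.0662] y range 0.12320412620766598 0.14702565295775785
wrist green none
lip s lo [0.0459 0.0801] y [-0.0996  0.0031  0.1058]
scene red 37 px 389.0 220.3 s mean 0.06294680592415701 range [0.0589 0.0672] y range 0.11717749204026293 0.15151839101167133
scene green 276 px 440.0 211.4 s mean 0.15463050726331679 range [0.1424 0.1668] y range 0.15014533965816987 0.21140935840787767
top red 69 px 259.4 150.9 s mean 0.06410106357960264 range [0.0602 0.0686] y range 0.12443217844291538 0.15541727233899086
top green 190 px 211.8 124.3 s mean 0.15320495143183574 range [0.1431 0.1657] y range 0.15397294663963065 0.17897416441002753
tcp s 0.024894518084918892 p 0.02240005627819688 [-0.2024  0.1851 -0.3394] 3.4 [-34.0774  30.9503  88.0446  33.6698  85.0955 -41.0023]
```

View pics/wrist_b.png

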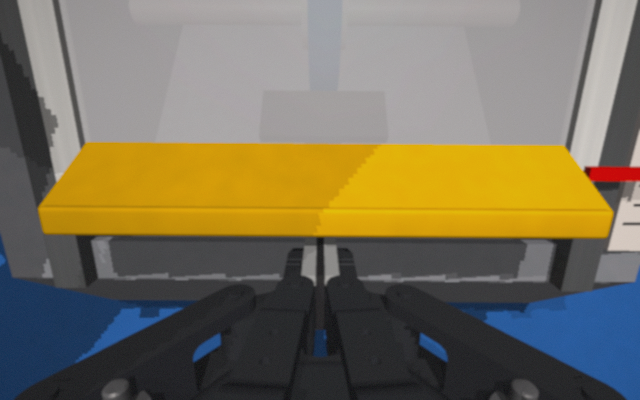

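Request:
{"method": "apply_moves", "body": {"plan": [{"tx": 0,"ty": 3,"tz": 2.5,"rx": 0,"ry": 0,"rz": 0,"jaw": -1},{"tx": 0,"ty": 6,"tz": 5,"rx": 0,"ry": 0,"rz": 0,"jaw": -1},{"tx": 0,"ty": 9,"tz": 7.5,"rx": 0,"ry": 0,"rz": 0,"jaw": -1},{"tx": 1,"ty": 12,"tz": 10,"rx": 0,"ry": 0,"rz": 0,"jaw": -1},{"tx": 1,"ty": 15,"tz": 12.5,"rx": 0,"ry": 0,"rz": 0,"jaw": -1},{"tx": 1,"ty": 18,"tz": 15,"rx": 0,"ry": 0,"rz": 0,"jaw": -1},{"tx": 1,"ty": 21,"tz": 17.5,"rx": 0,"ry": 0,"rz": 0,"jaw": -1},{"tx": 1,"ty": 24,"tz": 20,"rx": 0,"ry": 0,"rz": 0,"jaw": -1},{"tx": 2,"ty": 27,"tz": 22.5,"rx": 0,"ry": 0,"rz": 0,"jaw": -1},{"tx": 2,"ty": 30,"tz": 25,"rx": 0,"ry": 0,"rz": 0,"jaw": -1},{"tx": 2,"ty": 33,"tz": 27.5,"rx": 0,"ry": 0,"rz": 0,"jaw": -1},{"tx": 2,"ty": 36,"tz": 30,"rx": 0,"ry": 0,"rz": 0,"jaw": -1}]}}

```text
time_s: 4.6
position: [0.5196, -0.0002, 0.1634]
tool_rot: [[0.045, 0.998, 0.039], [0.765, -0.06, 0.641], [0.642, 0.001, -0.767]]
ft_force: [2.0, -3.7, -1.5]
grip_width: 0.0002
```

```bash
python3 -c "
from h import *
meas('c')"
```

```text
wrist red 463 px 613.8 185.0 s mean 0.10346885285161275 range [0.1016 0.1054] y range 0.12384584352433384 0.14772777782296473
wrist green none
lip s lo [0.0851 0.1209] y [-0.0978  0.004   0.1057]
scene red 43 px 409.0 209.4 s mean 0.10304524054358936 range [0.099 0.107] y range 0.12102274267494396 0.15266373523283785
scene green 269 px 440.0 211.2 s mean 0.15456138557913826 range [0.1424 0.1666] y range 0.15014533965816987 0.21134719215934278
top red 75 px 238.8 146.5 s mean 0.1040052910818204 range [0.1003 0.1083] y range 0.12473268420779522 0.15515308657636867
top green 192 px 211.8 124.3 s mean 0.1531991212048657 range [0.143  0.1656] y range 0.15397294663963065 0.17897416441002753
tcp s 0.07242735300283339 p 0.022130317756732836 [ 0.6318 -0.0733  0.0104] 4.75 [-30.6272  27.7996  87.7891  34.9354  86.2313 -36.5749]
```

View pics/wrist_c.png

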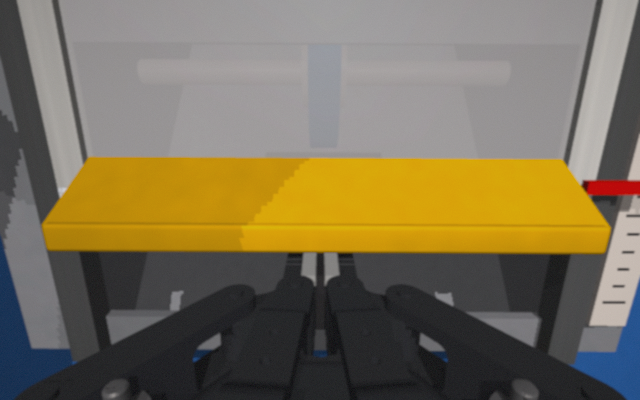

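Request:
{"method": "apply_moves", "body": {"plan": [{"tx": 0,"ty": 3,"tz": 2.5,"rx": 0,"ry": 0,"rz": 0,"jaw": -1},{"tx": 0,"ty": 6,"tz": 5,"rx": 0,"ry": 0,"rz": 0,"jaw": -1},{"tx": 0,"ty": 9,"tz": 7.5,"rx": 0,"ry": 0,"rz": 0,"jaw": -1},{"tx": 1,"ty": 12,"tz": 10,"rx": 0,"ry": 0,"rz": 0,"jaw": -1},{"tx": 1,"ty": 15,"tz": 12.5,"rx": 0,"ry": 0,"rz": 0,"jaw": -1},{"tx": 1,"ty": 18,"tz": 15,"rx": 0,"ry": 0,"rz": 0,"jaw": -1},{"tx": 1,"ty": 21,"tz": 17.5,"rx": 0,"ry": 0,"rz": 0,"jaw": -1},{"tx": 1,"ty": 24,"tz": 20,"rx": 0,"ry": 0,"rz": 0,"jaw": -1},{"tx": 2,"ty": 27,"tz": 22.5,"rx": 0,"ry": 0,"rz": 0,"jaw": -1},{"tx": 2,"ty": 30,"tz": 25,"rx": 0,"ry": 0,"rz": 0,"jaw": -1},{"tx": 2,"ty": 32,"tz": 27,"rx": 0,"ry": 0,"rz": 0,"jaw": -1},{"tx": 2,"ty": 33,"tz": 28,"rx": 0,"ry": 0,"rz": 0,"jaw": -1}]}}

```text
time_s: 5.95
position: [0.5211, 0.0336, 0.1916]
tool_rot: [[0.044, 0.998, 0.038], [0.765, -0.058, 0.642], [0.643, 0.001, -0.766]]
ft_force: [1.2, -1.3, -4.2]
grip_width: -0.0001
```

```bash
python3 -c "
from h import *
meas('d')
a=cv2.imread('pics/top_d.png')[90:190,180:300]; b=cv2.imread('pics/scene_d.png')[150:250,370:490]
cv2.imwrite('pics/dz.png',cv2.resize(np.hstack([a,b]),None,fx=3.3,fy=3.3,interpolation=cv2.INTER_CUBIC))"
```

```text
wrist red 438 px 614.4 185.1 s mean 0.14760917735580084 range [0.1457 0.1495] y range 0.12349275493926107 0.1468321972209045
wrist green none
lip s lo [0.1292 0.1649] y [-0.0984  0.0039  0.1059]
scene red 42 px 432.0 196.5 s mean 0.14620755133001526 range [0.1424 0.1498] y range 0.11862149527736121 0.15107456962219204
scene green 276 px 440.1 211.4 s mean 0.15477856853725722 range [0.1423 0.1673] y range 0.14969153000448882 0.21140935840787767
top red 84 px 215.1 141.1 s mean 0.1474116569021451 range [0.1438 0.1509] y range 0.12443951030890187 0.1567601133048338
top green 173 px 211.4 123.6 s mean 0.15388325591978874 range [0.1432 0.1657] y range 0.1542523744152713 0.17897416441002753
tcp s 0.11616155742903987 p 0.022291852694660847 [-1.1887 -0.4351  0.105 ] 6.1 [-27.3145  25.1743  86.9005  36.0542  87.37   -32.0809]
```

View pics/dz.png

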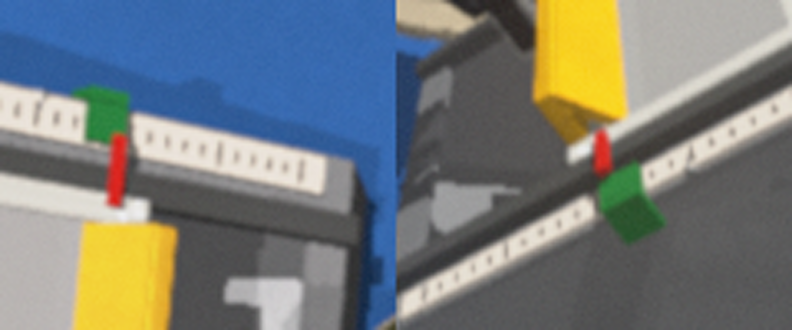

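Request:
{"method": "apply_moves", "body": {"plan": [{"tx": 0,"ty": 1,"tz": 0.8,"rx": 0,"ry": 0,"rz": 0,"jaw": -1},{"tx": 0,"ty": 2,"tz": 1.7,"rx": 0,"ry": 0,"rz": 0,"jaw": -1},{"tx": 0,"ty": 3,"tz": 2.5,"rx": 0,"ry": 0,"rz": 0,"jaw": -1},{"tx": 0,"ty": 4,"tz": 3.3,"rx": 0,"ry": 0,"rz": 0,"jaw": -1},{"tx": 0,"ty": 5,"tz": 4.2,"rx": 0,"ry": 0,"rz": 0,"jaw": -1},{"tx": 0,"ty": 5,"tz": 4.2,"rx": 0,"ry": 0,"rz": 0,"jaw": -1}]}}

```text
time_s: 6.7
position: [0.5211, 0.0387, 0.1962]
tool_rot: [[0.044, 0.998, 0.038], [0.764, -0.058, 0.642], [0.643, 0.001, -0.766]]
ft_force: [1.0, -1.5, -0.6]
grip_width: -0.0002
```

```bash
python3 -c "
from h import *
meas('e')
a=cv2.imread('pics/top_e.png')[90:190,180:300]; b=cv2.imread('pics/scene_e.png')[150:250,370:490]
cv2.imwrite('pics/ez.png',cv2.resize(np.hstack([a,b]),None,fx=3.3,fy=3.3,interpolation=cv2.INTER_CUBIC))"
```

```text
wrist red 437 px 614.5 185.1 s mean 0.1544895082236085 range [0.1526 0.1564] y range 0.12343671098566032 0.14682258841201176
wrist green none
lip s lo [0.136  0.1717] y [-0.0984  0.0036  0.1059]
scene red 40 px 435.9 194.6 s mean 0.15321738988726502 range [0.1496 0.1567] y range 0.11935341799679909 0.15156248238828093
scene green 271 px 440.1 211.6 s mean 0.15471163167472954 range [0.1422 0.1673] y range 0.15014533965816987 0.21140935840787767
top red 83 px 211.3 139.9 s mean 0.153989386531147 range [0.1505 0.1576] y range 0.1248693850152315 0.15701789283856632
top green 162 px 211.6 123.2 s mean 0.15358752071252155 range [0.1431 0.1658] y range 0.1546312272451566 0.17897416441002753
tcp s 0.12294551202522835 p 0.022334105258367615 [ 1.1785 -1.3559 -0.7773] 6.85 [-26.813   24.7678  86.7689  36.225   87.5611 -31.3973]
```

View pics/ez.png

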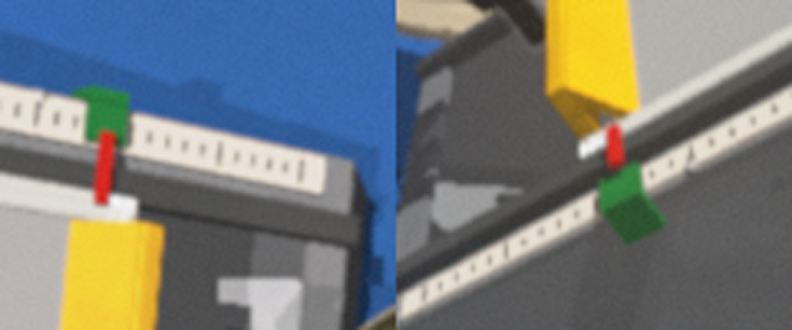

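Request:
{"method": "apply_moves", "body": {"plan": [{"tx": 0,"ty": -6,"tz": -5,"rx": 0,"ry": 0,"rz": 0,"jaw": -1},{"tx": -1,"ty": -15,"tz": -12.5,"rx": 0,"ry": 0,"rz": 0,"jaw": -1},{"tx": -1,"ty": -23,"tz": -19,"rx": 0,"ry": 0,"rz": 0,"jaw": -1},{"tx": -2,"ty": -34,"tz": -4,"rx": 0,"ry": 0,"rz": 0,"jaw": -1},{"tx": -3,"ty": -54,"tz": 20,"rx": 0,"ry": 0,"rz": 0,"jaw": -1},{"tx": -4,"ty": -74,"tz": 44,"rx": 0,"ry": 0,"rz": 0,"jaw": -1},{"tx": -5,"ty": -94,"tz": 68,"rx": 0,"ry": 0,"rz": 0,"jaw": -1},{"tx": -6,"ty": -114,"tz": 92,"rx": 0,"ry": 0,"rz": 0,"jaw": -1},{"tx": -7,"ty": -134,"tz": 114,"rx": 0,"ry": 0,"rz": 0,"jaw": -1},{"tx": -7,"ty": -134,"tz": 114,"rx": 0,"ry": 0,"rz": 0,"jaw": -1}]}}

```text
time_s: 7.85
position: [0.5145, -0.0982, 0.3115]
tool_rot: [[0.044, 0.998, 0.042], [0.766, -0.06, 0.641], [0.642, 0.004, -0.767]]
ft_force: [0.0, 0.3, -0.4]
grip_width: -0.0002
```

```bash
python3 -c "
from h import *
meas('f')
C=pickle.load(open('C.pkl','rb'))
"
```

```text
wrist red 210 px 467.3 106.9 s mean 0.15311707486771378 range [0.1503 0.1557] y range 0.12324250345750962 0.15711821434549786
wrist green 470 px 493.7 110.0 s mean 0.15011169339858663 range [0.1418 0.1593] y range 0.1521580396250379 0.17879049821578352
lip s lo [0.1352 0.165 ] y [-0.1008  0.0027  0.1073]
scene red 41 px 436.0 194.6 s mean 0.1533098962187477 range [0.1496 0.1568] y range 0.11935341799679909 0.15156248238828093
scene green 272 px 440.1 211.6 s mean 0.15469887372235516 range [0.1423 0.167 ] y range 0.15014533965816987 0.21140935840787767
top red 84 px 211.3 140.2 s mean 0.15395218359269403 range [0.1504 0.1576] y range 0.1248693850152315 0.15701789283856632
top green 163 px 211.7 123.2 s mean 0.1535209402517064 range [0.143  0.1658] y range 0.1546312272451566 0.17897416441002753
tcp s 0.0927937945449893 p 0.19496329533466075 [ 0.0629 -0.0371 -1.1144] 8.0 [-39.2985  22.9833  69.6018  33.7255 110.151  -30.5436]
```

View pics/wrist_f.png

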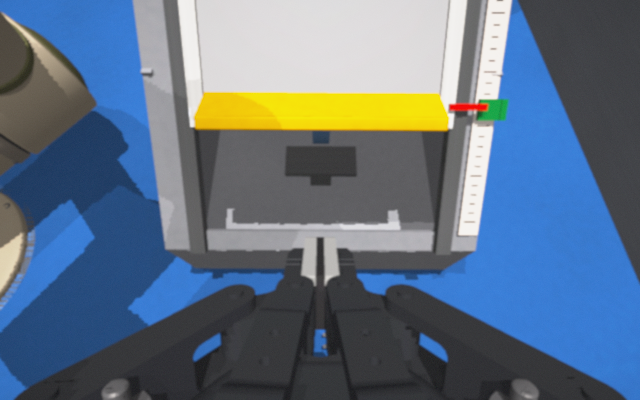

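View pics/top_f.png

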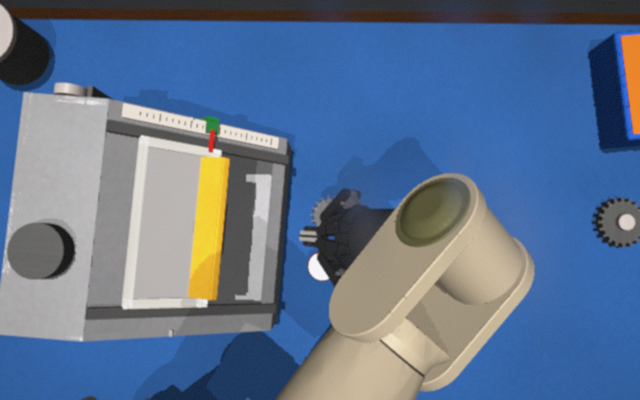

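```bash
python3 -c "
from h import *
d=env.get_image('scene');cv2.imwrite('pics/fin.png',d['image'][:,:,::-1]);env.close_job()"
```

```text
the job is handed in; nothing more can be done
```

View pics/fin.png

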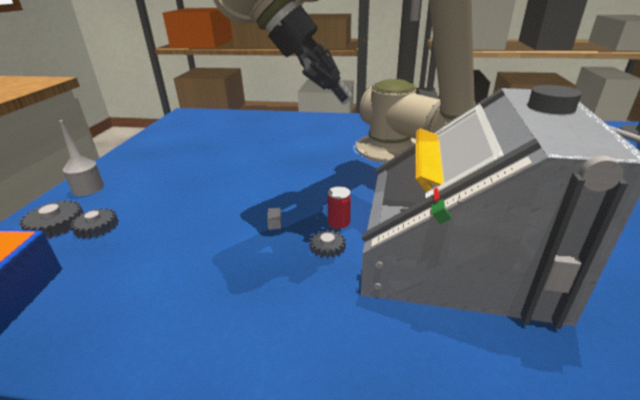

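I pushed the window up about 90 mm with the closed fingertips square under its yellow lip, in three slow pushes. I then backed the arm clear, with the fingertips about 195 mm off the slope, and handed the job in at about 8 s.

- **Pointer position:** The pointer measured 153–154 mm up the slope in all three cameras. The green marker's middle came out at 150 mm (wrist), 153.5 mm (top) and 154.7 mm (scene). The views therefore disagree by up to about 3 mm on the offset, and all of them are inside the 10 mm limit.
- **Marker and loose items:** The marker's measured position stayed the same throughout, to within 1 mm. In the last scene picture the gear, tin and block stand at the same pixels as at the start; I checked them by eye and did not re-measure them.
- **Forces:** I saw wrist forces only at the end of each move, and they stayed under about 5 N. I had no direct reading of the force between fingers and window.

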